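# Press a transformer onto the sprung test contact

### The arm

A 7-joint arm with a two-finger parallel gripper is mounted at the origin on the work surface. World frame = base frame: x ahead of the robot, y to its left, z up, the work surface at z = 0. Lengths are in m, angles in rad, forces in N, time in s.
With the tool pointing down it reaches from about 0.4 to 0.925 m from the base axis. Payload 5.6 kg.
Tool frame: the origin (TCP) lies between the finger pads; the fingertips stand 14 mm ahead of it and the grasp point (between the pads) lies 5 mm behind it; z points along the fingers, x is the direction in which the jaws open and shut, and the axes are right-handed (so a half turn about z gives the same grasp; the last joint's range is limited). The gripper opens to 85 mm and grips with 20 to 120 N. Pads are 22 mm wide; open, the fingers measure 114 mm over their backs; the gripper's body (76 mm by 85 mm) begins 54 mm behind the grasp point. The pads swing forward as they close: fully open they stand 13 mm farther back than shut.
Start: joints at [-1.262, 0.468, -0.012, 1.603, 0.006, 1.071, -0.056], TCP at [0.224, 0.61, 0.245] pointing down, gripper open.
Joint ranges: [-2.53, 2.53], [-0.31, 2.02], [-1.57, 1.55], [0.28, 2.44], [-1.29, 4.43], [0.15, 1.84], [-2.92, 2.92]. Speed limits (rad/s): [2.57, 2.57, 3.14, 3.14, 3.14, 3.14, 3.14].

### API

Orientations are given as a unit quaternion [x, y, z, w].
In Python, from cell import state, grab_frame, close_job gives the robot as it stands. The module is installed in compiled form; this text tells all that it offers.
- The arm moves only by the tool send_rows, never from a script. Its argument "rows" is one flat list of numbers, 7 for each row, row after row: the shift along the tool's x, y, z scaled (see below), then the turn, a rotation vector about the tool's x, y, z scaled (see below), then the closure, from -1 (fully open) to 1 (shut). In form: [dx, dy, dz, rx, ry, rz, claw, dx, dy, dz, rx, ry, rz, claw, ...]. A call has 1 to 5 rows; each row shifts and turns the pose as measured when the row begins, along the tool's axes as they then stand; what a row does not reach is not made up. The controller multiplies each number of a shift by 0.6 m and each number of a turn by pi rad. A row lasts 1/12 s, in which the tool goes at most 41.7 mm and 7.16 degrees, less where a joint would pass 70% of its speed; a pose out of reach is approached as far as the arm can. A call with a number of a shift or a turn outside -1 to 1 is refused whole. A call with a gripper value outside its range is refused whole. The fingers move at their own pace and stop on an object; "squeeze" is the grip in N (left out, the last holds). Time passes only in rows, so rows that do not move let the fingers close. It gives the time, the measured TCP pose, the force and the opening at its end, in the units of the state.
- state(): the state, without advancing time (a new reading comes with each control period).
- grab_frame(name): name is "side" or "top"; returns a dict with "image" (420x560x3 uint8, red, green, blue), "fx", "fy", "cx", "cy" (pixels), "eye" and "rotation" of the camera in the world. Camera axes: x right, y up, looking along -z (the intrinsics and any distortion apply to the point x, -y, -z); pixel columns grow to the right and rows downward; lengths in m; the calibration is good to about 2 mm. A picture is of the moment at which its call begins. There is no depth.
- close_job(): hands the job in, once; it reports no verdict.
The state is a dict: "time_s": time; "qpos": joint angles; "qvel": joint speeds; "tau": joint torques, N m; "eef_pos": TCP position; "tcp_rot": TCP orientation; "force": force on the tool from outside, world axes, zero at the start; "moment": the same for the moment, N m; "gripper_width": opening from 0.0 (shut) to 1.0 (fully open).
Only numpy, scipy, OpenCV 4.12 (cv2) and the standard library are available. Lean on these libraries where they do the work, as an engineer would, in place of code of your own. Each camera call takes 0.05 s, during which the arm holds its last target.

### The job

Take the tall transformer out of the small blue tray next to the metal test nest, stand it upright between the guides of the nest, and push it lengthwise against the brass sprung plunger until its end face sits squarely against the two hard stop blocks. Finish while still holding it pressed there, firmly but without forcing it, because the spring pushes it back out as soon as it is let go. Leave the other parts in the tray, the spool and the screwdriver alone.

Things in the scene. Friction and masses are not known exactly. Their poses are not given: they have to be found in the camera images.
- coil_center (a point): centre of the tall transformer to be tested: upright block 50 mm long (its x) x 32 mm wide (its y) x 46 mm high (its z), about 180 g, dark steel core frame with copper winding in its window, the same from either end; stands loose on the floor of the tray, clearly the tallest of the three parts there. Grip it across the 32 mm width; the point is half-way up, 23 mm above its underside, z up
- tray: shallow open blue plastic tray, fixed, 200 (its x) x 270 (its y) x 20 mm high, walls and floor 4 mm thick; origin under its centre. Three parts stand in it in a row along its y, about 85 mm apart: the tall transformer (any of the three places), a small transformer and a copper ring
- nest: metal test nest, fixed to the bench, base plate 210 (its x) x 110 (its y) x 12 mm thick; origin at the centre of the plate's underside. Its +x is the pushing direction, towards the plunger and stop; pushed parts slide on the plate's top (12 mm above the origin). Two low guide strips, 8 mm high above the plate, run from x = -30 to +35 mm with a 40 mm wide gap between them centred on y = 0; before that they flare outward, to x = -57 mm. Plate in front of that is bare
- stop: hard stop at the nest's +x end, origin and axes same as the nest's: two steel blocks, front faces at x = +35 mm, each reaching from 8 to 30 mm to either side of y = 0, tops 50 mm above the nest's underside; a grey housing 56 mm high behind them to x = +95 mm
- stop_face (a point): point midway between the two stop blocks, in the plane of their front faces, 22 mm above the plate's top; x axis is the pushing direction
- plunger_tip (a point): tip of the brass plunger, a 12 mm thick round pin lying along the nest's x between the stop blocks, axis 22 mm above the plate's top; at rest the tip stands 12 mm in front of the stop faces; the point moves with the pin
- plunger (a joint): how far the plunger is pushed in (m): 0 at rest, 0.012 when its tip is flush with the stop faces; the spring takes 4 N to start and rises by 0.5 N per mm to 10 N when flush
- small_coil_center (a point): centre of a small transformer in the tray, 30 x 26 x 20 mm: leave alone
- toroid_center (a point): centre of a copper ring (toroid) lying in the tray, 42 mm across, 16 mm high: leave alone
- spool_center (a point): centre of a white plastic wire spool standing on the bench beyond the work, 64 mm across, 70 mm high: leave alone
- driver_grip (a point): handle of a screwdriver 170 mm long, lying on the bench beyond the work: leave alone

How it is judged:
On the way, in this order (a step that is already met when the one before it is completed fails the run):
1. the tall transformer is lifted clear of the tray (height (world z) of coil_center above 0.055 m), for 0.1 s.
2. it stands upright between the guides, resting on the plate, and starts to push the plunger (z of coil_center in the frame of nest below 0.043 m and y of coil_center in the frame of nest between -0.008 and 0.008 m and angle between coil_center's own z axis and vertical below 0.15 rad and contact force between coil and plunger above 1 N and value of joint plunger above 0.002 m), for 0.05 s.
At the end, for the whole second after the job is handed in: For the last second the fingers hold the tall transformer upright and lengthwise (0.1 rad), underside within 6 mm of the plate, middle within 7 mm of the nest centre line, plunger in at least 10.5 mm, end face pressing the stop blocks with 0.8 to 45 N, at rest (value of joint plunger above 0.0105 m and contact force between coil and stop between 0.8 and 45 N and contact force between coil and plunger above 4 N and contact force between the fingers and coil above 4 N and z of coil_center in the frame of nest below 0.041 m and x of coil_center in the frame of stop_face above -0.028 m and y of coil_center in the frame of nest between -0.007 and 0.007 m and angle between the x axis of coil_center and the x axis of nest, either way round below 0.1 rad and angle between coil_center's own z axis and vertical below 0.1 rad and linear speed of coil below 0.02 m/s); the arm keeps its last pose, push and grip.
It fails at once if another part, the spool or the screwdriver is disturbed (moved over 20 mm) (distance of any of small_coil_center, toroid_center, spool_center, driver_grip from where it was at the start of the episode above 0.02 m).
It fails at once if the transformer is rammed into the stop (over 70 N) (contact force between coil and stop above 70 N).
It also fails if it takes over 45 s, if anything falls off the work surface, if the arm or the gripper's body presses on something with over 40 N, if the wrist force passes 120 N, or if a joint passes its speed limit or range.

## Working session

There is one attempt and no reset: what is moved stays moved. The work goes in short steps, Python scripts to look and compute and a tool call to move; the robot and the scene stay as the last step left them, time stands still between calls to the robot, and variables do not carry over. Pictures are saved under pics/ and viewed, and the job is handed in when it is done.

Besides the shell and the picture viewer there is one more tool, called after "Request:" as name(argument=value, ...) on one line, values as JSON. send_rows: Moves the arm, as the interface text tells. Shifts and turns lie within -1 to 1; 1 stands for 0.6 m of shift or pi rad of turn. Its arguments: {"type":"object","properties":{"rows":{"type":"array"},"squeeze":{"type":"number"}},"required":["rows"]}

```bash
mkdir -p pics; ls
python3 - <<'E'
from cell import state, grab_frame
import cv2, pickle
s=state(); print(s)
for n in("side","top"):
    f=grab_frame(n); cv2.imwrite(f"pics/{n}0.png",f["image"][:,:,::-1]); pickle.dump(f,open(f"pics/{n}0.pkl","wb"))
    print(n,{k:v for k,v in f.items() if k!="image"})
E
```

```text
pics
{'time_s': 0.0, 'qpos': array([-1.26201086,  0.46839235, -0.01156896,  1.60363188,  0.00600463,
        1.07137969, -0.05631791]), 'qvel': array([ 0.00083405,  0.00086127,  0.00050093, -0.00073441, -0.00083612,
       -0.00039898,  0.00011854]), 'tau': array([ 4.05504375e-05, -5.32374144e+01,  2.18857219e-02, -2.51297969e+01,
        1.14876629e-02,  7.77601119e-03, -5.68395933e-06]), 'eef_pos': array([0.22387353, 0.60966439, 0.24432502]), 'tcp_rot': array([ 8.19962356e-01,  5.72416758e-01, -6.85296492e-04,  5.65795547e-04]), 'force': array([ 0.35736595, -0.68026776,  0.28124848]), 'moment': array([-0.02320107, -0.03134258,  0.02941595]), 'gripper_width': 0.9999199798578441}
side {'fx': 482.11619544830427, 'fy': 482.11619544830427, 'cx': 282.4504091800355, 'cy': 203.79120899611843, 'eye': array([ 0.04355137, -0.63188257,  0.66393885]), 'rotation': array([ 0.4313309 , -0.16477238, -0.32775165,  0.82424667])}
top {'fx': 482.96050762209677, 'fy': 482.96050762209677, 'cx': 284.77028111539926, 'cy': 205.44485556761092, 'eye': array([0.42785224, 0.01219272, 1.15358787]), 'rotation': array([ 0.04647685, -0.06345051, -0.70072569,  0.70908211])}
```

View pics/side0.png

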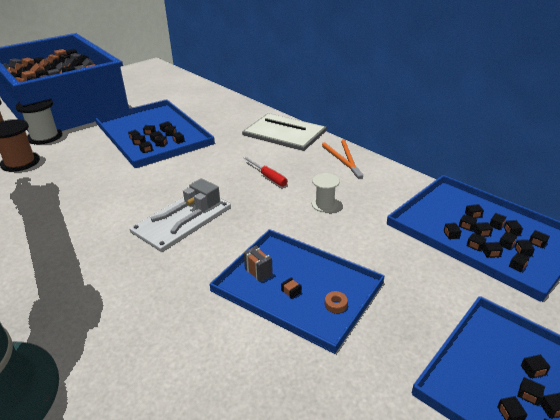

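View pics/top0.png

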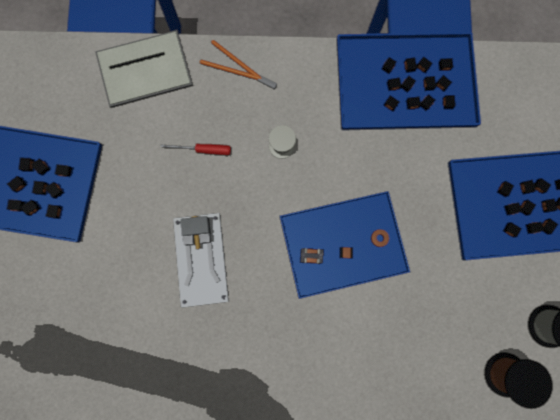

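Top view: tall transformer at about (312,256), the nest at (201,260) with plunger at (198,240), small coil at (346,253), and ring at (380,238). I'll enlarge and measure.

```bash
cat > h.py <<'E'
import numpy as np, cv2, pickle
from scipy.spatial.transform import Rotation as R
def ray(f,u,v):
    d=np.array([(u-f["cx"])/f["fx"],-(v-f["cy"])/f["fy"],-1.0])
    return np.array(f["eye"]),R.from_quat(f["rotation"]).apply(d)
def onz(f,u,v,z):
    e,d=ray(f,u,v); return e+d*(z-e[2])/d[2]
def proj(f,p):
    c=R.from_quat(f["rotation"]).inv().apply(np.asarray(p)-f["eye"])
    return np.stack([f["cx"]+f["fx"]*c[...,0]/-c[...,2], f["cy"]-f["fy"]*c[...,1]/-c[...,2]],-1)
def crop(f,x0,y0,x1,y1,k,name):
    cv2.imwrite(name,cv2.resize(f["image"][y0:y1,x0:x1,::-1],None,fx=k,fy=k,interpolation=cv2.INTER_CUBIC))
E
python3 - <<'E'
from h import *
t=pickle.load(open("pics/top0.pkl","rb"));s=pickle.load(open("pics/side0.pkl","rb"))
crop(t,160,190,260,320,4,"pics/t_nest.png")
crop(t,275,190,415,300,5,"pics/t_tray.png")
crop(s,120,170,240,255,6,"pics/s_nest.png")
crop(s,205,225,390,355,4,"pics/s_tray.png")
for u,v in((200,260),(312,256),(346,253),(283,140)): print(onz(t,u,v,0.02))
E
```

```text
[0.47478118 0.18165247 0.02      ]
[ 0.48696317 -0.07917893  0.02      ]
[ 0.49487278 -0.15912769  0.02      ]
[ 0.76666381 -0.0083248   0.02      ]
```

View pics/t_nest.png

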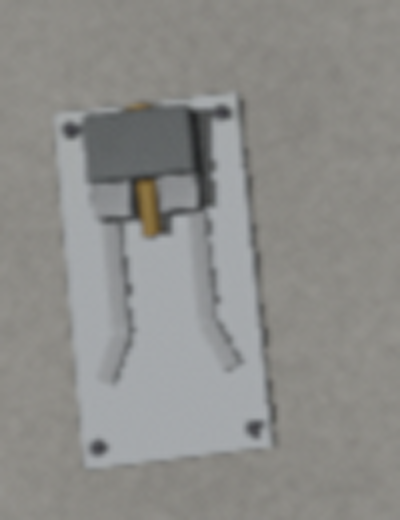

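View pics/t_tray.png

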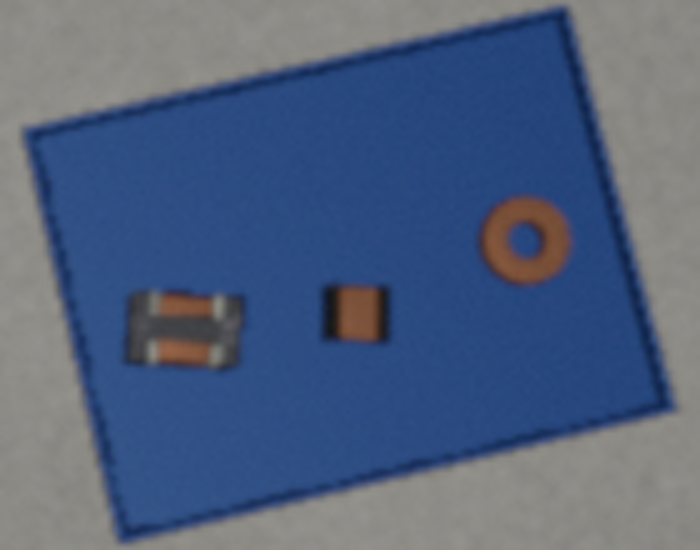

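View pics/s_nest.png

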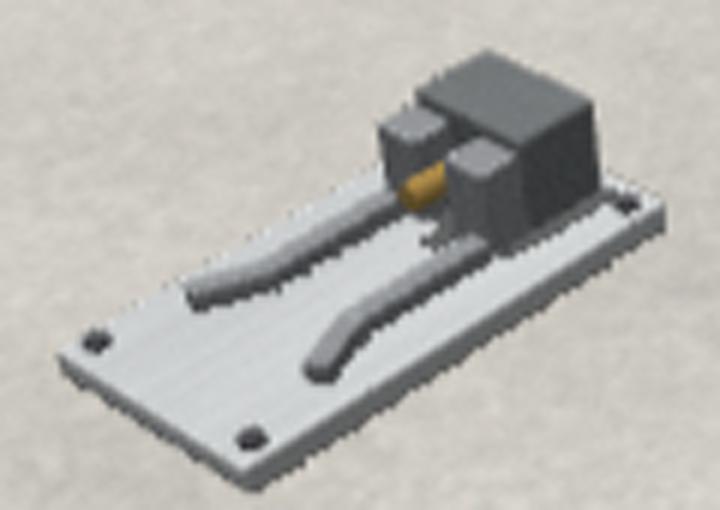

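View pics/s_tray.png

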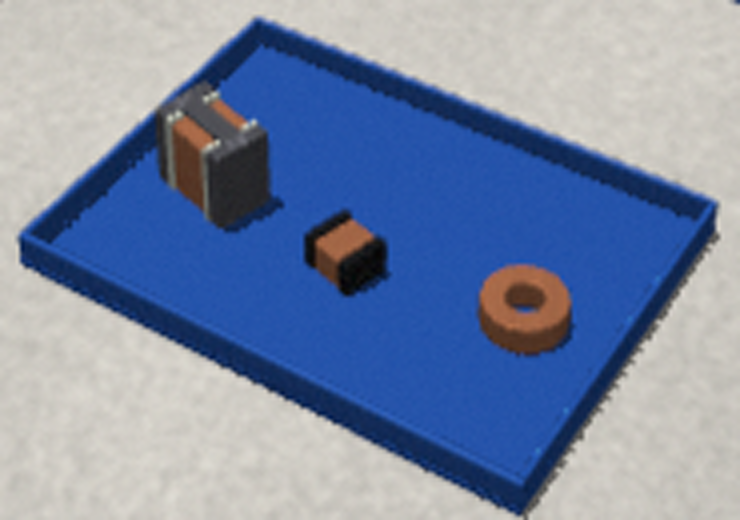

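Run:
```python
from h import *
t=pickle.load(open("pics/top0.pkl","rb"));s=pickle.load(open("pics/side0.pkl","rb"))
crop(t,295,240,330,270,20,"pics/t_coil.png")
crop(s,238,240,278,285,13,"pics/s_coil.png")
```

```text
(no output)
```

View pics/t_coil.png

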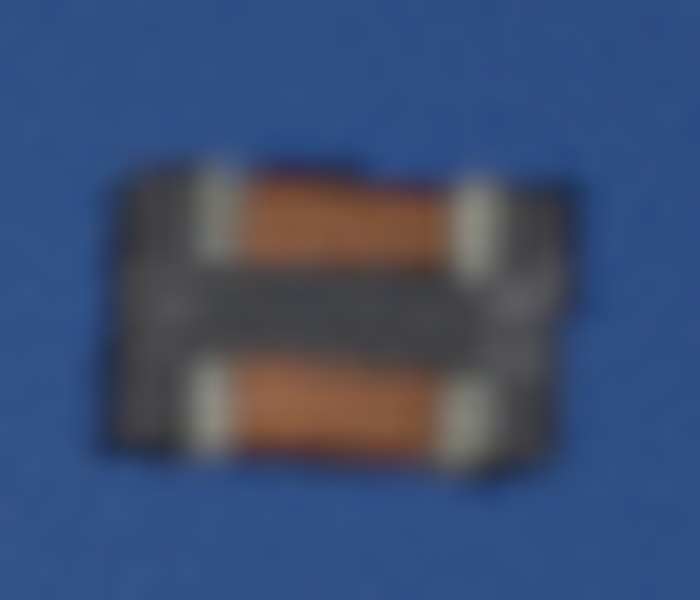

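View pics/s_coil.png

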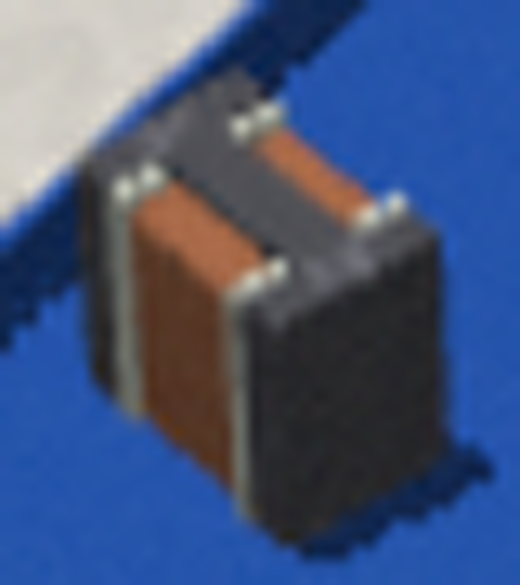

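Side crop shows the coil's top corners at about (88,160), (240,70), (435,225), (275,320). Now I'll turn corners into poses, checked across the two views.

Run:
```python
from h import *
t=pickle.load(open("pics/top0.pkl","rb"));s=pickle.load(open("pics/side0.pkl","rb"))
np.set_printoptions(precision=4,suppress=True)
def px(c,x0,y0,k): c=np.array(c,float); return (c+0.5)/k-0.5+[x0,y0]
def pts(f,c,z): return np.array([onz(f,u,v,z) for u,v in c])
def desc(n,P):
    e=[np.linalg.norm(P[i]-P[(i+1)%4]) for i in range(4)]
    a=[np.degrees(np.arctan2(*(P[(i+1)%4]-P[i])[[1,0]])) for i in range(4)]
    print(n,"c",P.mean(0),"sides",np.array(e),"ang",np.array(a))
cs=px([(88,160),(240,70),(435,225),(275,320)],238,240,13)
ct=px([(130,170),(572,190),(548,470),(115,450)],295,240,20)
desc("coil side",pts(s,cs,.05)); desc("coil top",pts(t,ct,.05))
cb=px([(95,385),(290,545),(445,455)],238,240,13); P=pts(s,cb,.004); print("bottom",(P[0]+P[2])/2, P)
# nest
nt=px([(57,112),(240,93),(272,447),(87,468)],160,190,4)
desc("nest top",pts(t,nt,.012))
ns=px([(58,355),(380,160),(665,205),(245,472)],120,170,6)
P=pts(s,ns,.012);print("nest side",P)
# masks
hsv=cv2.cvtColor(t["image"],cv2.COLOR_RGB2HSV)
m=((hsv[...,1]<40)&(hsv[...,2]>168)).astype(np.uint8); m[:190]=0;m[330:]=0;m[:,:160]=0;m[:,250:]=0
c=max(cv2.findContours(m,0,2)[0],key=cv2.contourArea); r=cv2.minAreaRect(c); print(r)
desc("nest mask",pts(t,cv2.boxPoints(r),.012))
m=((hsv[...,0]<95)|(hsv[...,0]>125)|(hsv[...,1]<110)).astype(np.uint8); k=np.zeros_like(m);k[240:270,295:330]=1;m&=k
c=max(cv2.findContours(m,0,2)[0],key=cv2.contourArea); r=cv2.minAreaRect(c); print(r)
desc("coil mask",pts(t,cv2.boxPoints(r),.05))
# stop/guides in top
b=px([(103,217),(198,212)],160,190,4); print("stop block front outer top z.05",pts(t,b,.05))
```

```text
coil side c [ 0.4859 -0.0773  0.05  ] sides [0.03   0.0471 0.0306 0.0463] ang [  0.3579 -92.8141 178.8626  86.4163]
coil top c [ 0.4865 -0.0758  0.05  ] sides [0.0506 0.032  0.0494 0.0318] ang [-91.9199 174.9492  87.9972  -2.8043]
bottom [ 0.4858 -0.077   0.004 ] [[ 0.4715 -0.0525  0.004 ]
 [ 0.4703 -0.0998  0.004 ]
 [ 0.5    -0.1014  0.004 ]]
nest top c [0.4774 0.1815 0.012 ] sides [0.1085 0.208  0.1068 0.2082] ang [ -83.2168 -173.1479   96.8986    7.3289]
nest side [[0.3645 0.2181 0.012 ]
 [0.5218 0.244  0.012 ]
 [0.5852 0.139  0.012 ]
 [0.3791 0.1122 0.012 ]]
((199.8614044189453, 263.11383056640625), (80.7970199584961, 44.67716979980469), 84.2894058227539)
nest mask c [0.469 0.183 0.012] sides [0.1051 0.1887 0.1025 0.1881] ang [ -83.4742 -172.5698   96.1439    8.2225]
((312.0, 255.5), (15.0, 22.0), 90.0)
coil mask c [ 0.4866 -0.0768  0.05  ] sides [0.0504 0.0341 0.0501 0.034 ] ang [-89.3353 179.8643  90.6208   0.2697]
stop block front outer top z.05 [[0.5096 0.2116 0.05  ]
 [0.5131 0.1579 0.05  ]]
```

```bash
cat >> h.py <<'E'
def plan(target,az,n=5,claw=-1,step=0.038,tilt=True,q=3):
    """prints n rows from measured pose toward target (TCP pos, azimuth deg of tool x, tool down)"""
    from cell import state
    s=state(); p=np.array(s["eef_pos"]); r=R.from_quat(s["tcp_rot"])
    h=np.radians(az)/2; rt=R.from_quat([np.cos(h),np.sin(h),0,0])
    out=[]
    for i in range(n):
        d=np.asarray(target)-p; L=np.linalg.norm(d)
        if L>step: d*=step/L
        rv=(r.inv()*rt).as_rotvec(); a=np.linalg.norm(rv)
        if a>np.radians(6.8): rv*=np.radians(6.8)/a
        row=np.concatenate([r.inv().apply(d)/0.6, rv/np.pi]).round(q)+0.0
        out+= list(row)+[claw]
        p=p+r.apply(row[:3]*0.6); r=r*R.from_rotvec(row[3:]*np.pi)
    print("[" + ", ".join(f"{x:g}" for x in out)+"]")
    print("t",round(s["time_s"],2),"now",np.round(s["eef_pos"],4),"az",toolaz(s),"pred",np.round(p,4),"F",np.round(s["force"],1),"w",round(s["gripper_width"],3))
def toolaz(s):
    m=R.from_quat(s["tcp_rot"]).as_matrix(); return round(float(np.degrees(np.arctan2(m[1,0],m[0,0]))),2), m[:,2].round(4)
E
python3 -c "
from h import *
plan((0.42,0.25,0.2),20)"
```

```text
[-0.041, 0.047, 0.007, 0, 0, 0.038, -1, -0.036, 0.052, 0.007, 0, 0, 0.038, -1, -0.029, 0.056, 0.007, 0, 0, 0.038, -1, -0.022, 0.059, 0.007, 0, 0, 0.038, -1, -0.015, 0.061, 0.007, 0, 0, 0.038, -1]
t 0.1 now [0.2238 0.6097 0.2444] az (69.84, array([-5.0e-04, -1.6e-03, -1.0e+00])) pred [0.3144 0.4441 0.2236] F [ 1.   0.4 -0.6] w 0.999
```

Request:
send_rows(rows=[-0.041, 0.047, 0.007, 0, 0, 0.038, -1, -0.036, 0.052, 0.007, 0, 0, 0.038, -1, -0.029, 0.056, 0.007, 0, 0, 0.038, -1, -0.022, 0.059, 0.007, 0, 0, 0.038, -1, -0.015, 0.061, 0.007, 0, 0, 0.038, -1], squeeze=60)

```text
time_s: 0.52
eef_pos: [0.3084, 0.4456, 0.2197]
tcp_rot: [0.953, 0.302, -0.002, -0.002]
force: [0.5, -0.5, -0.2]
gripper_width: 0.996
```

```bash
python3 -c "
from h import *
plan((0.45,0.12,0.2),-2.5)"
```

```text
[-0.013, 0.062, 0.003, 0, 0, 0.038, -1, -0.005, 0.063, 0.003, 0, 0, 0.038, -1, 0.002, 0.063, 0.003, 0, 0, 0.038, -1, 0.01, 0.062, 0.003, 0, 0.001, 0.038, -1, 0.017, 0.061, 0.003, -0.001, 0.001, 0.038, -1]
t 0.52 now [0.3084 0.4456 0.2197] az (35.18, array([-0.0058,  0.0018, -1.    ])) pred [0.384  0.2719 0.21  ] F [ 0.5 -0.5 -0.2] w 0.996
```

Tracking is good.

Request:
send_rows(rows=[-0.013, 0.062, 0.003, 0, 0, 0.038, -1, -0.005, 0.063, 0.003, 0, 0, 0.038, -1, 0.002, 0.063, 0.003, 0, 0, 0.038, -1, 0.01, 0.062, 0.003, 0, 0.001, 0.038, -1, 0.017, 0.061, 0.003, -0.001, 0.001, 0.038, -1])

```text
time_s: 0.93
eef_pos: [0.3836, 0.2609, 0.2079]
tcp_rot: [1.0, -0.006, -0.001, 0.001]
force: [0.7, -0.6, 0.1]
gripper_width: 1.001
```

```bash
python3 -c "
from h import *
plan((0.486,-0.077,0.18),-2.5)"
```

```text
[0.019, 0.06, 0.005, 0.001, 0, 0.01, -1, 0.021, 0.06, 0.005, 0, 0, 0, -1, 0.021, 0.06, 0.005, 0, 0, 0, -1, 0.021, 0.06, 0.005, 0, 0, 0, -1, 0.021, 0.06, 0.005, 0, 0, 0, -1]
t 0.93 now [0.3836 0.2609 0.2079] az (-0.66, array([-0.0012, -0.0026, -1.    ])) pred [0.4387 0.0788 0.1929] F [ 0.7 -0.6  0.1] w 1.001
```

Request:
send_rows(rows=[0.019, 0.06, 0.005, 0.001, 0, 0.01, -1, 0.021, 0.06, 0.005, 0, 0, 0, -1, 0.021, 0.06, 0.005, 0, 0, 0, -1, 0.021, 0.06, 0.005, 0, 0, 0, -1, 0.021, 0.06, 0.005, 0, 0, 0, -1])

```text
time_s: 1.35
eef_pos: [0.4384, 0.0695, 0.1924]
tcp_rot: [1.0, -0.025, -0.0, -0.001]
force: [1.5, 0.7, -0.7]
gripper_width: 0.998
```

```bash
python3 -c "
from h import *
plan((0.486,-0.077,0.14),-2.5)"
```

```text
[0.021, 0.056, 0.02, -0.001, 0, -0.002, -1, 0.021, 0.056, 0.02, 0, 0, 0, -1, 0.021, 0.056, 0.021, 0, 0, 0, -1, 0.021, 0.056, 0.02, 0, 0, 0, -1, 0.006, 0.016, 0.006, 0, 0, 0, -1]
t 1.35 now [0.4384 0.0695 0.1924] az (-2.81, array([-1.e-04,  2.e-03, -1.e+00])) pred [ 0.4859 -0.0768  0.1402] F [ 1.5  0.7 -0.7] w 0.998
```

Request:
send_rows(rows=[0.021, 0.056, 0.02, -0.001, 0, -0.002, -1, 0.021, 0.056, 0.02, 0, 0, 0, -1, 0.021, 0.056, 0.021, 0, 0, 0, -1, 0.021, 0.056, 0.02, 0, 0, 0, -1, 0.006, 0.016, 0.006, 0, 0, 0, -1])

```text
time_s: 1.77
eef_pos: [0.4879, -0.0896, 0.1391]
tcp_rot: [1.0, -0.024, 0.002, 0.001]
force: [-0.0, 0.4, -1.0]
gripper_width: 1.003
```

Run:
```python
from h import *
from cell import grab_frame
s=grab_frame("side"); pickle.dump(s,open("pics/side1.pkl","wb"))
crop(s,180,130,340,300,4,"pics/side1.png")
plan((0.486,-0.077,0.031),-2.5,step=0.03)
```

```text
[-0.001, -0.006, 0.05, 0.001, -0.001, -0.002, -1, -0.001, -0.006, 0.05, 0, 0, 0, -1, -0.001, -0.006, 0.05, 0, 0, 0, -1, -0.001, -0.003, 0.03, 0, 0, 0, -1, 0, 0, 0, 0, 0, 0, -1]
t 1.82 now [ 0.4877 -0.0897  0.1389] az (-2.82, array([ 0.0035, -0.0024, -1.    ])) pred [ 0.486  -0.077   0.0309] F [-0.  -1.7  0.8] w 0.997
```

View pics/side1.png

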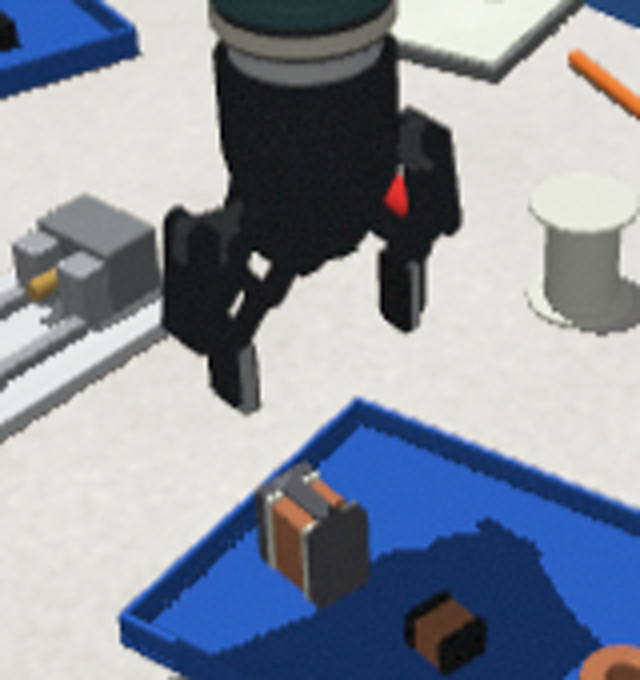

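The gripper is above the coil with its jaws across the width (fingers at about (235,380) and (405,290) in the crop). The TCP is about 12 mm too far in -y. I'll centre it while high, then descend.

Request:
send_rows(rows=[-0.003, -0.021, 0.02, 0.001, -0.001, 0.002, -1, 0, 0, 0.03, 0, 0, 0, -1, 0, 0, 0, 0, 0, 0, -1])

```text
time_s: 2.07
eef_pos: [0.4863, -0.0788, 0.1075]
tcp_rot: [1.0, -0.031, -0.0, -0.0]
force: [-0.4, -0.2, 0.1]
gripper_width: 0.999
```

Run:
```python
from h import *
plan((0.486,-0.077,0.031),-2.5,step=0.025,n=5)
```

```text
[0, -0.001, 0.042, 0, 0, -0.006, -1, 0, -0.001, 0.042, 0, 0, 0, -1, -0.001, -0.001, 0.042, 0, 0, 0, -1, 0, 0, 0.002, 0, 0, 0, -1, 0, 0, 0, 0, 0, 0, -1]
t 2.07 now [ 0.4863 -0.0788  0.1075] az (-3.53, array([-3.e-04,  6.e-04, -1.e+00])) pred [ 0.4858 -0.0769  0.0307] F [-0.4 -0.2  0.1] w 0.999
```

Request:
send_rows(rows=[0, -0.001, 0.04, 0, 0, -0.006, -1, 0, -0.001, 0.04, 0, 0, 0, -1, 0, -0.001, 0.025, 0, 0, 0, -1, 0, 0, 0.01, 0, 0, 0, -1, 0, 0, 0, 0, 0, 0, -1])

```text
time_s: 2.48
eef_pos: [0.4879, -0.0733, 0.0388]
tcp_rot: [1.0, -0.019, 0.001, -0.001]
force: [-0.0, 0.2, 0.3]
gripper_width: 1.001
```

Run:
```python
from h import *
plan((0.486,-0.077,0.031),-2.5,step=0.025,n=2)
```

```text
[-0.003, 0.006, 0.013, -0.001, -0.001, 0.002, -1, 0, 0, 0, 0, 0, 0, -1]
t 2.48 now [ 0.4879 -0.0733  0.0388] az (-2.14, array([ 0.0018,  0.0029, -1.    ])) pred [ 0.4859 -0.0768  0.0309] F [-0.   0.2  0.3] w 1.001
```

Request:
send_rows(rows=[-0.003, 0.006, 0.013, -0.001, -0.001, 0.002, -1, 0, 0, 0, 0, 0, 0, -1])

```text
time_s: 2.65
eef_pos: [0.4866, -0.0764, 0.0319]
tcp_rot: [1.0, -0.021, -0.0, -0.0]
force: [0.2, -0.8, 0.9]
gripper_width: 1.001
```

Run:
```python
from h import *
plan((0.486,-0.077,0.031),-2.5,step=0.025,n=1)
from cell import grab_frame
s=grab_frame("side")
crop(s,180,130,340,300,4,"pics/side2.png")
```

```text
[-0.001, 0.001, 0.002, 0, 0, 0, -1]
t 2.65 now [ 0.4866 -0.0764  0.0319] az (-2.46, array([-2.e-04,  0.e+00, -1.e+00])) pred [ 0.486  -0.077   0.0307] F [ 0.2 -0.8  0.9] w 1.001
```

View pics/side2.png

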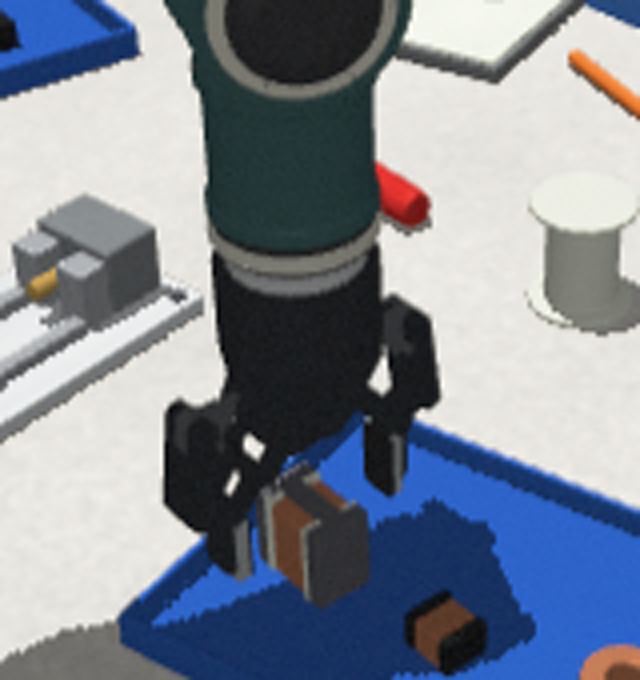

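The coil (310,535) sits between the open fingers at (235,550) and (385,460), about centred. Closing now.

Request:
send_rows(rows=[0, 0, 0, 0, 0, 0, 1, 0, 0, 0, 0, 0, 0, 1, 0, 0, 0, 0, 0, 0, 1, 0, 0, 0, 0, 0, 0, 1, 0, 0, 0, 0, 0, 0, 1], squeeze=60)

```text
time_s: 3.12
eef_pos: [0.4894, -0.0764, 0.0356]
tcp_rot: [1.0, -0.021, 0.003, -0.0]
force: [0.4, 0.3, -1.1]
gripper_width: 0.364
```

Request:
send_rows(rows=[0, 0, 0, 0, 0, 0, 1, 0, 0, 0, 0, 0, 0, 1, 0, 0, 0, 0, 0, 0, 1])

```text
time_s: 3.37
eef_pos: [0.4893, -0.0763, 0.0357]
tcp_rot: [1.0, -0.021, 0.003, -0.0]
force: [-0.4, -0.1, -1.9]
gripper_width: 0.363
```

Run:
```python
from h import *
plan((0.486,-0.077,0.031),-2.5,step=0.025,n=1,claw=1)
from cell import grab_frame
s=grab_frame("side")
crop(s,180,130,340,300,4,"pics/side3.png")
```

```text
[-0.006, 0.001, 0.008, 0, -0.002, 0, 1]
t 3.37 now [ 0.4893 -0.0763  0.0357] az (-2.45, array([ 6.7e-03,  6.0e-04, -1.0e+00])) pred [ 0.4858 -0.0768  0.0309] F [-0.4 -0.1 -1.9] w 0.363
```

View pics/side3.png

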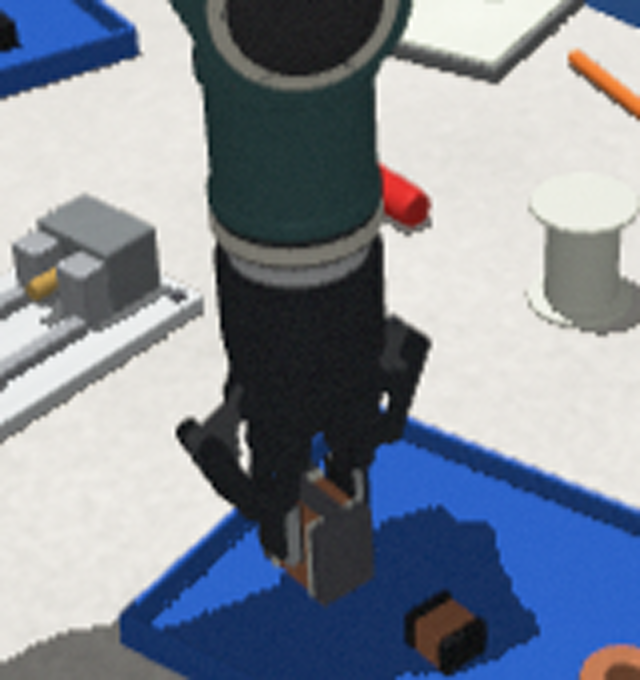

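Gripped: the opening is 0.363, which is about 31–32 mm. The TCP rose about 4 mm as the pads swung in, leaving it 32 mm above the coil's underside. Lifting.

Request:
send_rows(rows=[0, 0, -0.02, 0, 0, 0, 1, 0, 0, -0.03, 0, 0, 0, 1, 0, 0, -0.04, 0, 0, 0, 1, 0, 0, -0.05, 0, 0, 0, 1, 0, 0, -0.05, 0, 0, 0, 1], squeeze=80)

```text
time_s: 3.83
eef_pos: [0.483, -0.0765, 0.1496]
tcp_rot: [1.0, -0.022, -0.005, 0.0]
force: [0.6, 0.1, -1.2]
gripper_width: 0.361
```

Run:
```python
from h import *
plan((0.402,0.171,0.14),-82.8,step=0.028,n=5,claw=1)
```

```text
[-0.016, -0.044, 0.002, 0, 0, 0.038, 1, -0.022, -0.041, 0.002, 0, 0, 0.038, 1, -0.026, -0.039, 0.002, 0, 0, 0.038, 1, -0.031, -0.035, 0.002, 0, 0, 0.038, 1, -0.035, -0.031, 0.002, 0, 0, 0.038, 1]
t 3.83 now [ 0.483  -0.0765  0.1496] az (-2.55, array([-1.010e-02, -3.000e-04, -9.999e-01])) pred [0.4393 0.0567 0.144 ] F [ 0.6  0.1 -1.2] w 0.361
```

Request:
send_rows(rows=[-0.016, -0.044, 0.002, 0, 0, 0.038, 1, -0.022, -0.041, 0.002, 0, 0, 0.038, 1, -0.026, -0.039, 0.002, 0, 0, 0.038, 1, -0.031, -0.035, 0.002, 0, 0, 0.038, 1, -0.035, -0.031, 0.002, 0, 0, 0.038, 1])

```text
time_s: 4.25
eef_pos: [0.4458, 0.0538, 0.1552]
tcp_rot: [0.944, -0.329, 0.004, -0.003]
force: [1.6, 0.3, -1.2]
gripper_width: 0.363
```

Run:
```python
from h import *
plan((0.402,0.171,0.14),-82.8,step=0.02,n=5,claw=1)
```

```text
[-0.028, -0.017, 0.004, 0, 0, 0.038, 1, -0.03, -0.014, 0.004, -0.001, 0, 0.038, 1, -0.032, -0.01, 0.004, -0.001, 0, 0.038, 1, -0.033, -0.006, 0.004, 0, 0, 0.038, 1, -0.033, -0.002, 0.004, -0.001, 0, 0.038, 1]
t 4.25 now [0.4458 0.0538 0.1552] az (-38.42, array([ 0.0101,  0.0019, -0.9999])) pred [0.4111 0.1471 0.1429] F [ 1.6  0.3 -1.2] w 0.363
```

Request:
send_rows(rows=[-0.028, -0.017, 0.004, 0, 0, 0.038, 1, -0.03, -0.014, 0.004, -0.001, 0, 0.038, 1, -0.032, -0.01, 0.004, -0.001, 0, 0.038, 1, -0.033, -0.006, 0.004, 0, 0, 0.038, 1, -0.033, -0.002, 0.004, -0.001, 0, 0.038, 1])

```text
time_s: 4.67
eef_pos: [0.4084, 0.1542, 0.1465]
tcp_rot: [0.798, -0.603, 0.0, -0.002]
force: [-0.0, -1.0, -1.4]
gripper_width: 0.362
```

Run:
```python
from h import *
plan((0.402,0.171,0.14),-82.8,step=0.02,n=5,claw=1)
```

```text
[-0.03, 0.003, 0.011, -0.001, 0.001, 0.038, 1, 0, 0, 0, 0, 0, 0.01, 1, 0, 0, 0, 0, 0, 0, 1, 0, 0, 0, 0, 0, 0, 1, 0, 0, 0, 0, 0, 0, 1]
t 4.67 now [0.4084 0.1542 0.1465] az (-74.11, array([ 0.0026,  0.0029, -1.    ])) pred [0.4017 0.171  0.1399] F [-0.  -1.  -1.4] w 0.362
```

Request:
send_rows(rows=[-0.025, 0.003, 0.01, -0.001, 0.001, 0.037, 1, 0, 0, 0.02, 0, 0, 0.01, 1, 0, 0, 0.02, 0, 0, 0, 1, 0, 0, 0.01, 0, 0, 0, 1, 0, 0, 0, 0, 0, 0, 1])

```text
time_s: 5.08
eef_pos: [0.3995, 0.1757, 0.1119]
tcp_rot: [0.751, -0.661, -0.002, -0.001]
force: [-1.0, 0.6, -2.9]
gripper_width: 0.36
```

Run:
```python
from h import *
from cell import grab_frame
plan((0.402,0.171,0.08),-82.8,step=0.02,n=3,claw=1)
for n in("side","top"):
    f=grab_frame(n); pickle.dump(f,open(f"pics/{n}4.pkl","wb"))
    if n=="side": crop(f,110,120,250,260,5,"pics/side4.png")
    else: crop(f,150,190,270,320,5,"pics/top4.png")
```

```text
[0.005, -0.002, 0.033, 0, 0.001, 0, 1, 0.003, -0.001, 0.02, 0, 0, 0, 1, 0, 0, 0, 0, 0, 0, 1]
t 5.08 now [0.3995 0.1757 0.1119] az (-82.72, array([-6.0e-04,  4.3e-03, -1.0e+00])) pred [0.4019 0.1712 0.0801] F [-1.   0.6 -2.9] w 0.36
```

View pics/side4.png

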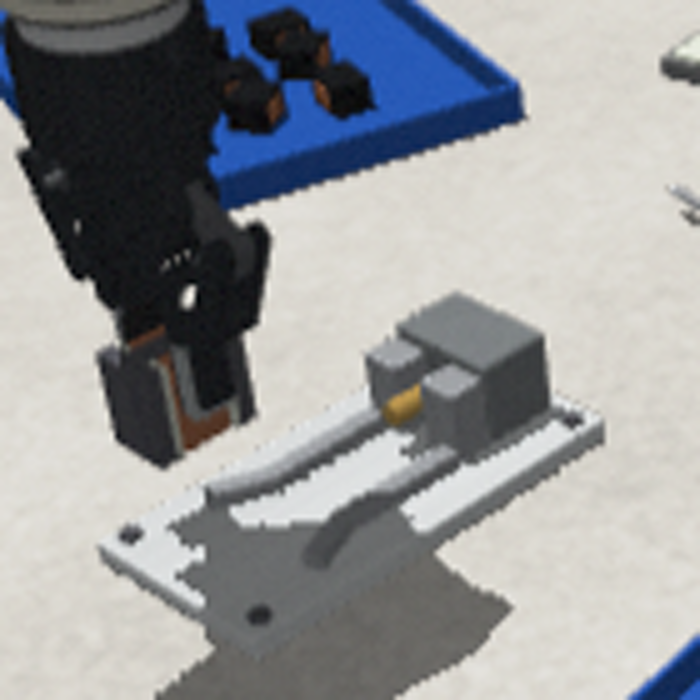

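View pics/top4.png

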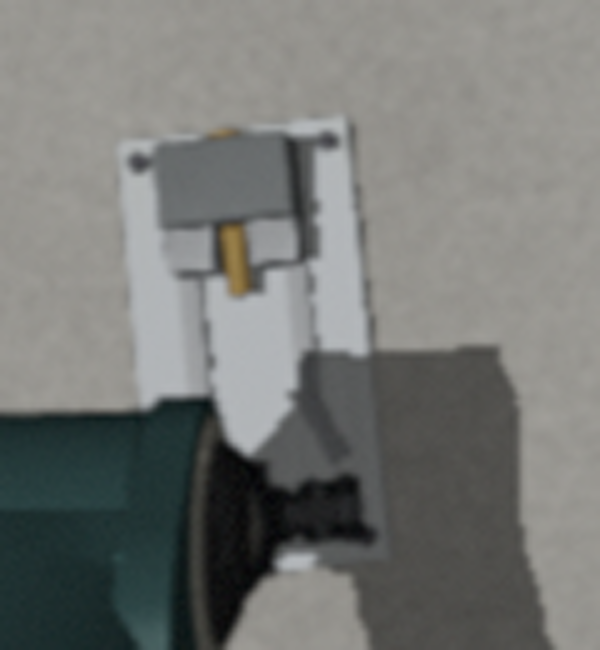

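Run:
```python
from h import *
s=pickle.load(open("pics/side4.pkl","rb"))
np.set_printoptions(precision=1,suppress=True)
a=np.radians(7.3);ex=np.array([np.cos(a),np.sin(a),0]);ey=np.array([-ex[1],ex[0],0])
c=np.array([.3995,.1757,.0802])
for n,sx,sy in(("rearL",-1,1),("rearR",-1,-1),("frontR",1,-1)):
    b=c+ex*sx*.025+ey*sy*.016
    print(n,"top",(proj(s,b+[0,0,.046])-[110,120]+.5)*5-.5,"bot",(proj(s,b)-[110,120]+.5)*5-.5)
```

```text
rearL top [ 98. 349.] bot [119.2 440.6]
rearR top [146.  376.3] bot [166.2 468.8]
frontR top [245.4 323.8] bot [262.5 414.8]
```

The held coil projects where it is seen (rear edges agree to about 1 px), so it is upright and centred on the TCP. Next, a refined centre line from the plunger and guides.

Run:
```python
from h import *
np.set_printoptions(precision=4,suppress=True)
t=pickle.load(open("pics/top0.pkl","rb"));s=pickle.load(open("pics/side0.pkl","rb"))
a=np.radians(7.2);ex=np.array([np.cos(a),np.sin(a),0]);ey=np.array([-ex[1],ex[0],0])
C=np.array([.4765,.1805,0])
for n,f in(("t",t),("s",s)):
    hsv=cv2.cvtColor(f["image"],cv2.COLOR_RGB2HSV); m=((hsv[...,0]>10)&(hsv[...,0]<28)&(hsv[...,1]>110)&(hsv[...,2]>90))
    k=np.zeros_like(m); 
    if n=="t": k[225:260,185:210]=1
    else: k[185:210,180:200]=1
    ys,xs=np.nonzero(m&k); print(n,len(xs),xs.min(),xs.max(),ys.min(),ys.max())
    P=np.array([onz(f,u,v,.034 if n=='s' else .036) for u,v in zip(xs,ys)])-C
    print("brass nest xy: mean",(P@ex).mean(),(P@ey).mean(),"x range",(P@ex).min(),(P@ex).max(),"y",(P@ey).min(),(P@ey).max())
def T(f,u,v,z):
    p=onz(f,u,v,z)-C; return np.array([p@ex,p@ey])
# model features reprojected onto crops
for nm,p in (("guideL in start",(-30,20,20)),("guideL in end",(35,20,20)),("guideR in start",(-30,-20,20)),("guideR in end",(35,-20,20)),("tip",(23,0,34)),("stopL out",(35,30,50)),("stopR out",(35,-30,50)),("stopL in",(35,8,50)),("c--",(-105,-55,12)),("c-+",(-105,55,12)),("c+-",(105,-55,12)),("c++",(105,55,12))):
    q=C+ex*p[0]/1e3+ey*p[1]/1e3+[0,0,p[2]/1e3]
    print(nm,((proj(t,q)-[160,190]+.5)*4-.5).round(0),((proj(s,q)-[120,170]+.5)*6-.5).round(0))
```

```text
t 51 194 199 235 247
brass nest xy: mean 0.04198618383630612 0.0029771714917787343 x range 0.02739806895879876 0.056031857235459226 y -0.0016962818330478855 0.008095252368480741
s 30 187 193 197 203
brass nest xy: mean 0.03249347853893194 0.003723096419900067 x range 0.020815987503373466 0.045938191149900096 y -0.0031938588861572205 0.010244773298761048
guideL in start [134. 334.] [274. 273.]
guideL in end [124. 223.] [405. 197.]
guideR in start [203. 326.] [343. 314.]
guideR in end [192. 215.] [474. 234.]
tip [156. 238.] [411. 199.]
stopL out [ 98. 221.] [378. 124.]
stopR out [203. 209.] [483. 179.]
stopL in [136. 216.] [416. 144.]
c-- [277. 449.] [244. 471.]
c-+ [ 86. 472.] [ 55. 349.]
c+- [242.  92.] [670. 202.]
c++ [ 57. 113.] [480. 107.]
```

Request:
send_rows(rows=[0.005, -0.003, 0.033, 0, 0.001, 0, 1, 0.002, -0.001, 0.033, 0, 0, 0, 1, 0, 0, 0.02, 0, 0, 0, 1, 0, 0, 0.008, 0, 0, 0, 1, 0, 0, 0, 0, 0, 0, 1])

```text
time_s: 5.6
eef_pos: [0.4076, 0.1721, 0.0586]
tcp_rot: [0.749, -0.662, 0.0, -0.006]
force: [0.2, -0.9, -1.5]
gripper_width: 0.36
```

Run:
```python
from h import *
from cell import grab_frame
plan((0.402,0.172,0.048),-82.8,step=0.02,n=1,claw=1)
for n in("side",):
    f=grab_frame(n); pickle.dump(f,open(f"pics/{n}5.pkl","wb"))
    crop(f,110,150,230,260,6,"pics/side5.png")
```

```text
[-0.001, 0.009, 0.018, -0.003, 0.002, -0.001, 1]
t 5.6 now [0.4076 0.1721 0.0586] az (-82.94, array([ 0.0081,  0.0084, -0.9999])) pred [0.4022 0.1721 0.0477] F [ 0.2 -0.9 -1.5] w 0.36
```

View pics/side5.png

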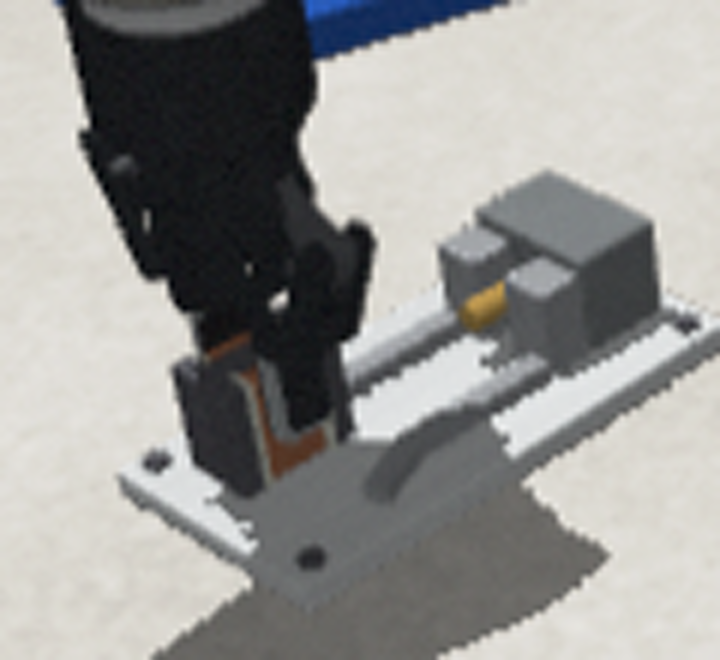

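The coil is upright above the bare plate (its rear bottom edge is near (255,495)), lined up with the guides. Lowering with tilt correction.

Request:
send_rows(rows=[-0.001, 0.009, 0.012, -0.003, 0.002, 0, 1, 0, 0, 0.003, 0, 0, 0, 1, 0, 0, 0, 0, 0, 0, 1])

```text
time_s: 5.9
eef_pos: [0.4035, 0.1726, 0.0513]
tcp_rot: [0.749, -0.663, -0.0, -0.002]
force: [-0.2, -0.4, -1.9]
gripper_width: 0.366
```

Run:
```python
from h import *
plan((0.402,0.172,0.0455),-82.8,step=0.02,n=1,claw=1,q=4)
```

```text
[0.0008, 0.0027, 0.0097, -0.0009, 0.0009, -0.0011, 1]
t 5.9 now [0.4035 0.1726 0.0513] az (-82.99, array([ 0.0026,  0.0031, -1.    ])) pred [0.402  0.172  0.0455] F [-0.2 -0.4 -1.9] w 0.366
```

Request:
send_rows(rows=[0.001, 0.002, 0.006, -0.001, 0.001, -0.001, 1, 0, 0, 0.002, 0, 0, 0, 1, 0, 0, 0, 0, 0, 0, 1])

```text
time_s: 6.15
eef_pos: [0.4026, 0.1726, 0.0469]
tcp_rot: [0.75, -0.661, 0.0, -0.0]
force: [-0.0, 0.9, -2.0]
gripper_width: 0.362
```

Run:
```python
from h import *
from cell import grab_frame
plan((0.402,0.172,0.0455),-82.8,step=0.02,n=1,claw=1,q=4)
f=grab_frame("side"); pickle.dump(f,open("pics/side6.pkl","wb"))
crop(f,110,150,230,260,6,"pics/side6.png")
```

```text
[0.0008, 0.0011, 0.0023, -0.0002, 0.0001, 0.0004, 1]
t 6.15 now [0.4026 0.1726 0.0469] az (-82.73, array([ 7.e-04,  3.e-04, -1.e+00])) pred [0.402  0.172  0.0455] F [-0.   0.9 -2. ] w 0.362
```

View pics/side6.png

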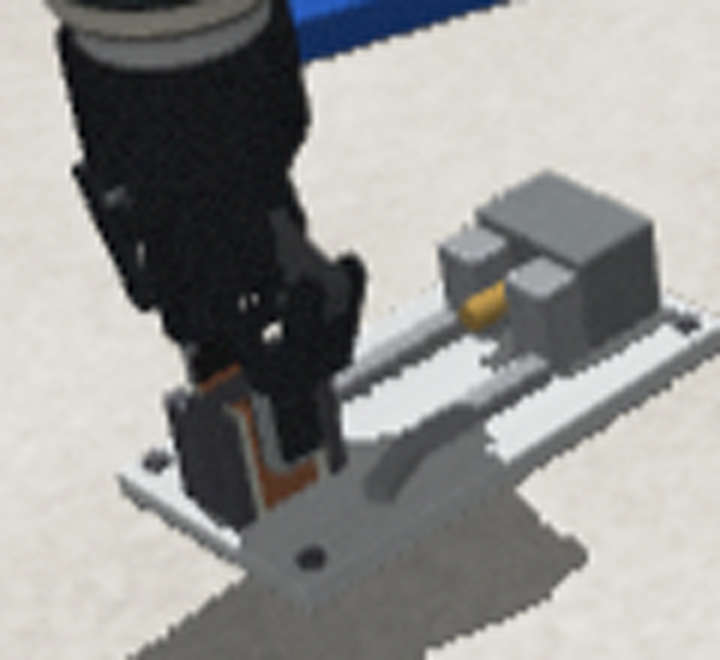

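Run:
```python
from h import *
np.set_printoptions(precision=4,suppress=True)
f=pickle.load(open("pics/side6.pkl","rb"))
a=np.radians(7.2);ex=np.array([np.cos(a),np.sin(a),0]);ey=np.array([-ex[1],ex[0],0]);C=np.array([.4765,.1805,0])
for z in(.012,.015):
  for c in((193,497),(246,530)):
    u,v=(np.array(c)+.5)/6-.5+[110,150]; p=onz(f,u,v,z)-C; print(z,c,p@ex,p@ey)
for x,y in((-100,17),(-100,-15)):
  for z in (.012,.0152): print(x,y,z,(proj(f,C+ex*x/1e3+ey*y/1e3+[0,0,z])-[110,150]+.5)*6-.5)
```

```text
0.012 (193, 497) -0.09700790618263434 0.018988196332107642
0.012 (246, 530) -0.09673792645930923 -0.011584823704137196
0.015 (193, 497) -0.09900661511082612 0.015441688723951165
0.015 (246, 530) -0.098737877742011 -0.01499064471236928
-100 17 0.012 [189.589  503.1306]
-100 17 0.0152 [188.007  496.2108]
-100 -15 0.012 [244.5631 538.2826]
-100 -15 0.0152 [243.0529 531.3119]
```

The underside is about 3 mm above the plate, with sideways error near 1 mm or less. I'll drop 1.5 mm more and advance into the guides.

```bash
cat >> h.py <<'E'
A=np.radians(7.2);EX=np.array([np.cos(A),np.sin(A),0]);EY=np.array([-EX[1],EX[0],0]);C=np.array([.4765,.1805,0])
def nestpt(x,y,z): return C+EX*x+EY*y+[0,0,z]
def rep():
    from cell import state
    s=state(); d=s["eef_pos"]-C; print("nest",np.round([d@EX,d@EY,d[2]],4),"Fnest",np.round([s["force"]@EX,s["force"]@EY,s["force"][2]],1),"M",np.round(s["moment"],2))
E
python3 - <<'E'
from h import *
rep(); plan(nestpt(-.04,.0008,.0455),-82.8,step=0.012,n=4,claw=1,q=4)
E
```

```text
nest [-0.0743  0.0014  0.0469] Fnest [ 1.   0.3 -2.4] M [-0.02  0.01  0.01]
[0.0004, -0.02, 0.0008, -0.0002, 0.0001, 0.0004, 1, 0.0003, -0.02, 0.0008, 0, 0, 0, 1, 0.0003, -0.0172, 0.0008, 0, 0, 0, 1, 0, 0, 0, 0, 0, 0, 1]
t 6.2 now [0.4026 0.1726 0.0469] az (-82.74, array([ 6.e-04,  3.e-04, -1.e+00])) pred [0.4367 0.1763 0.0455] F [ 1.   0.4 -2.4] w 0.358
```

Request:
send_rows(rows=[0.0005, -0.018, 0.001, 0, 0, 0, 1, 0.0005, -0.018, 0.001, 0, 0, 0, 1, 0, -0.015, 0.001, 0, 0, 0, 1, 0, 0, 0, 0, 0, 0, 1])

```text
time_s: 6.53
eef_pos: [0.4369, 0.1766, 0.0454]
tcp_rot: [0.751, -0.661, 0.001, -0.001]
force: [-0.1, -0.0, -1.7]
gripper_width: 0.361
```

Run:
```python
from h import *
from cell import grab_frame
rep();plan(nestpt(-.015,.0008,.0455),-82.8,step=0.01,n=4,claw=1,q=4)
f=grab_frame("side"); pickle.dump(f,open("pics/side7.pkl","wb"))
crop(f,120,160,230,260,7,"pics/side7.png")
```

```text
nest [-0.0398  0.0011  0.0454] Fnest [-0.1  0.  -1.7] M [ 0.01 -0.01  0.04]
[0.0002, -0.0167, 0, -0.0008, 0.0002, 0.0006, 1, 0.0002, -0.0167, -0.0001, 0, 0, 0, 1, 0.0002, -0.0079, 0, 0, 0, 0, 1, 0, 0, 0, 0, 0, 0, 1]
t 6.53 now [0.4369 0.1766 0.0454] az (-82.7, array([ 0.0024,  0.001 , -1.    ])) pred [0.4615 0.1794 0.0455] F [-0.1 -0.  -1.7] w 0.361
```

View pics/side7.png

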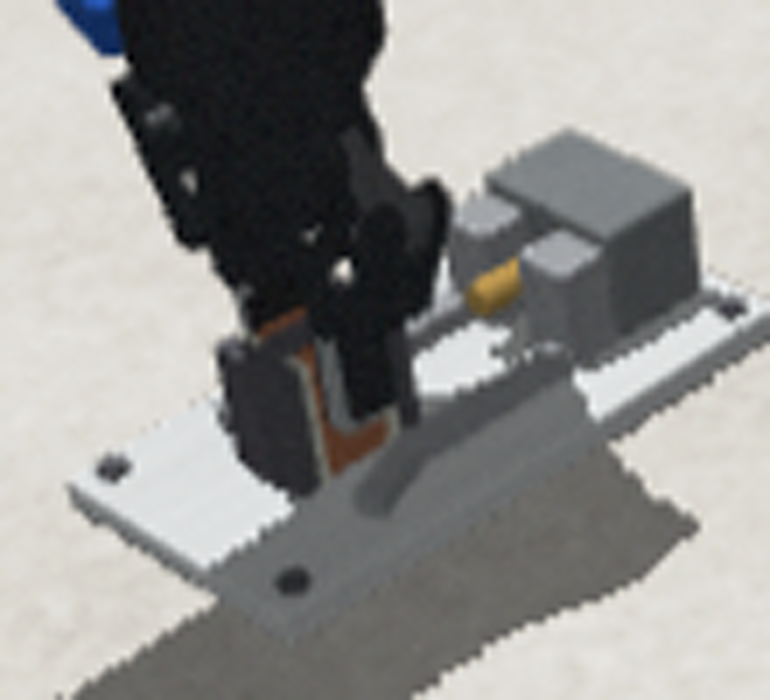

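The coil has entered the flared guides with no side force, so I'll carry on.

Request:
send_rows(rows=[0.0003, -0.015, 0, -0.0008, 0, 0.0005, 1, 0.0003, -0.015, 0, 0, 0, 0, 1, 0, -0.008, 0, 0, 0, 0, 1, 0, 0, 0, 0, 0, 0, 1])

```text
time_s: 6.92
eef_pos: [0.4608, 0.1787, 0.0449]
tcp_rot: [0.75, -0.661, -0.001, 0.001]
force: [-0.3, 0.1, -0.7]
gripper_width: 0.362
```

Run:
```python
from h import *
from cell import grab_frame
rep();plan(nestpt(-.004,.0008,.0455),-82.8,step=0.01,n=4,claw=1,q=4)
f=grab_frame("side"); pickle.dump(f,open("pics/side8.pkl","wb"))
crop(f,120,160,230,260,7,"pics/side8.png")
```

```text
nest [-0.0158  0.0002  0.0449] Fnest [-0.3  0.1 -0.7] M [-0.   -0.03  0.02]
[-0.0008, -0.0166, -0.0009, 0.0007, 0, -0.0002, 1, -0.0002, -0.003, -0.0001, 0, 0, 0, 1, 0, 0, 0, 0, 0, 0, 1, 0, 0, 0, 0, 0, 0, 1]
t 6.92 now [0.4608 0.1787 0.0449] az (-82.83, array([-2.2e-03, -2.0e-04, -1.0e+00])) pred [0.4724 0.1808 0.0455] F [-0.3  0.1 -0.7] w 0.362
```

View pics/side8.png

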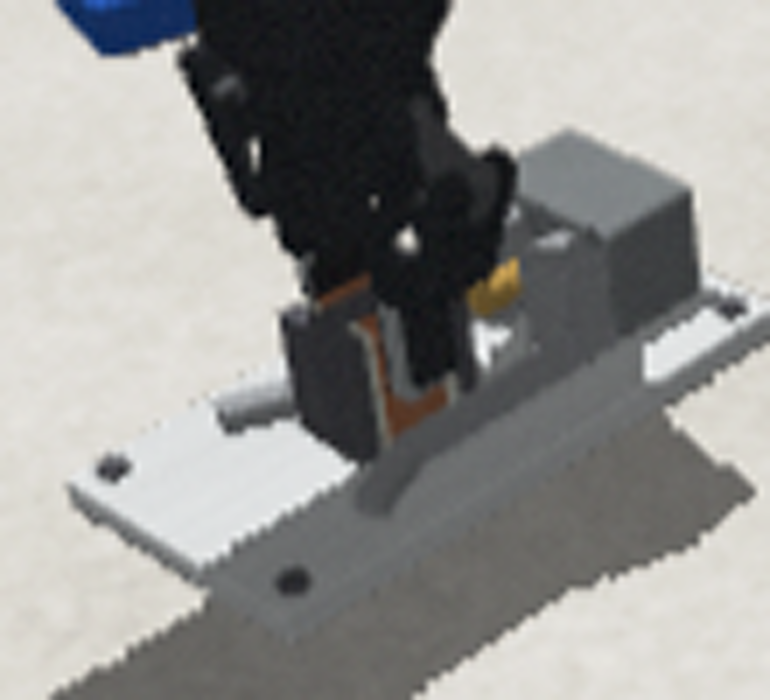

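Request:
send_rows(rows=[-0.0005, -0.01, -0.0005, 0.0007, 0, 0, 1, -0.0003, -0.008, 0, 0, 0, 0, 1, 0, -0.003, 0, 0, 0, 0, 1, 0, 0, 0, 0, 0, 0, 1])

```text
time_s: 7.3
eef_pos: [0.473, 0.1808, 0.0449]
tcp_rot: [0.75, -0.661, -0.001, 0.001]
force: [-0.6, -0.5, -1.6]
gripper_width: 0.36
```

Run:
```python
from h import *
rep();plan(nestpt(-.000,.0008,.0455),-82.8,step=0.01,n=1,claw=1,q=4)
```

```text
nest [-0.0034  0.0007  0.0449] Fnest [-0.6 -0.5 -1.6] M [-0.01 -0.01  0.02]
[-0.0001, -0.0057, -0.001, 0.0006, 0, -0.0001, 1]
t 7.3 now [0.473  0.1808 0.0449] az (-82.82, array([-1.8e-03, -1.0e-04, -1.0e+00])) pred [0.4764 0.1813 0.0455] F [-0.6 -0.5 -1.6] w 0.36
```

Request:
send_rows(rows=[0, -0.005, -0.0005, 0.0006, 0, 0, 1, 0, -0.005, 0, 0, 0, 0, 1, 0, -0.004, 0, 0, 0, 0, 1])

```text
time_s: 7.55
eef_pos: [0.4784, 0.1816, 0.0447]
tcp_rot: [0.75, -0.661, -0.003, 0.002]
force: [-4.8, -0.2, 1.1]
gripper_width: 0.361
```

Run:
```python
from h import *
rep();plan(nestpt(.01,.0008,.0455),-82.8,step=0.01,n=1,claw=1,q=4)
```

```text
nest [0.0021 0.0008 0.0447] Fnest [-4.8  0.4  1.1] M [-0.17  0.99  0.03]
[0, -0.0132, -0.0015, 0.0022, 0.0002, 0.0002, 1]
t 7.55 now [0.4784 0.1816 0.0447] az (-82.77, array([-7.e-03, -3.e-04, -1.e+00])) pred [0.4863 0.1826 0.0455] F [-4.8 -0.2  1.1] w 0.361
```

Plunger contact at about 4.8 N, as expected. I'll keep pushing in small steps and hold the tilt corrected.

Request:
send_rows(rows=[0, -0.006, -0.001, 0.002, 0, 0, 1, 0, -0.006, 0, 0.0005, 0, 0, 1, 0, -0.006, 0, 0.0005, 0, 0, 1])

```text
time_s: 7.8
eef_pos: [0.4828, 0.1821, 0.0437]
tcp_rot: [0.751, -0.661, -0.005, 0.004]
force: [-13.9, -2.4, 16.9]
gripper_width: 0.36
```

Run:
```python
from h import *
rep();plan(nestpt(.01,.0008,.0455),-82.8,step=0.01,n=1,claw=1,q=4)
```

```text
nest [0.0064 0.0008 0.0437] Fnest [-14.1  -0.6  16.9] M [-0.69  2.73 -0.03]
[0, -0.0059, -0.0031, 0.004, 0.0004, 0.0005, 1]
t 7.8 now [0.4828 0.1821 0.0437] az (-82.7, array([-1.250e-02, -2.000e-04, -9.999e-01])) pred [0.4863 0.1826 0.0455] F [-13.9  -2.4  16.9] w 0.36
```

Pressing down on the plate (Fz 17 N) with a small 0.0125 rad tilt. I'll relieve both before pushing on.

Request:
send_rows(rows=[0, -0.002, -0.004, 0.004, 0, 0, 1, 0, -0.002, -0.002, 0.002, 0, 0, 1])

```text
time_s: 7.97
eef_pos: [0.4794, 0.1816, 0.0452]
tcp_rot: [0.751, -0.66, -0.003, 0.002]
force: [-5.4, -0.5, -2.5]
gripper_width: 0.361
```

Run:
```python
from h import *
from cell import grab_frame
rep();plan(nestpt(.01,.0008,.0455),-82.8,step=0.01,n=1,claw=1,q=4)
f=grab_frame("side"); pickle.dump(f,open("pics/side9.pkl","wb"))
crop(f,120,160,230,260,7,"pics/side9.png")
```

```text
nest [0.003  0.0008 0.0452] Fnest [-5.4  0.2 -2.5] M [-0.11  1.19 -0.02]
[0, -0.0116, -0.0006, 0.0021, 0.0003, 0.0009, 1]
t 7.97 now [0.4794 0.1816 0.0452] az (-82.64, array([-6.7e-03,  2.0e-04, -1.0e+00])) pred [0.4863 0.1825 0.0455] F [-5.4 -0.5 -2.5] w 0.361
```

View pics/side9.png

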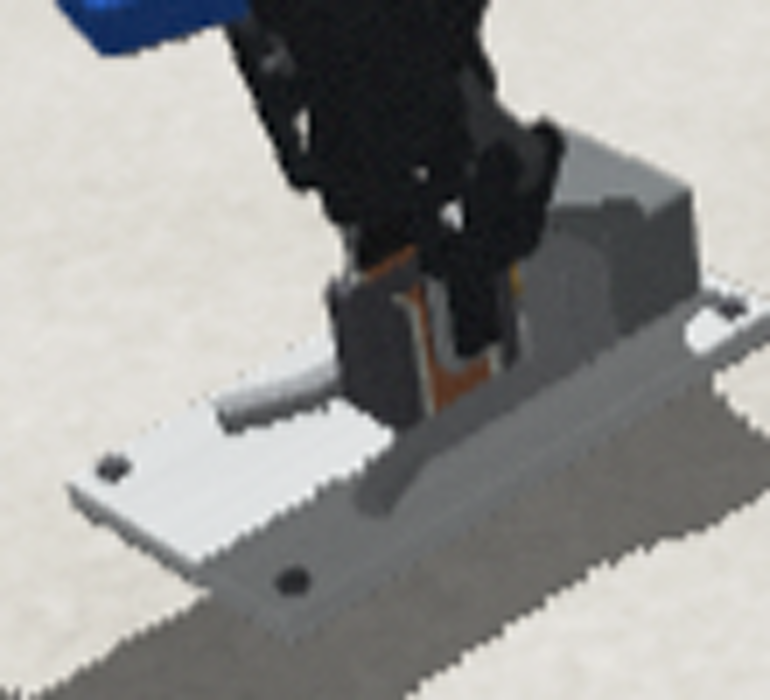

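Relieved: Fz is back to just the carried weight, and the coil stays between the guides. The arm acts like a spring of about 4 N/mm, so I'll lead more in x with lift and tilt compensation.

Request:
send_rows(rows=[0, -0.008, -0.001, 0.003, 0, 0.0005, 1, 0, -0.008, -0.0015, 0.003, 0, 0, 1, 0, -0.008, -0.0015, 0.003, 0, 0, 1])

```text
time_s: 8.27
eef_pos: [0.4847, 0.1823, 0.0449]
tcp_rot: [0.751, -0.66, 0.001, -0.001]
force: [-8.6, -1.6, -0.3]
gripper_width: 0.357
```

Run:
```python
from h import *
rep();plan(nestpt(.01,.0008,.0455),-82.8,step=0.01,n=1,claw=1,q=4)
```

```text
nest [0.0083 0.0008 0.0449] Fnest [-8.7 -0.5 -0.3] M [-0.25  1.72  0.04]
[-0.0001, -0.0028, -0.0011, -0.0009, 0.0004, 0.0009, 1]
t 8.27 now [0.4847 0.1823 0.0449] az (-82.64, array([ 0.0027,  0.0015, -1.    ])) pred [0.4863 0.1826 0.0455] F [-8.6 -1.6 -0.3] w 0.357
```

About 8.7 N now, so the plunger is in about 9.4 mm, with the tool upright and Fz near zero. Final steps.

Request:
send_rows(rows=[0, -0.009, -0.0015, 0.002, 0, 0.0003, 1, 0, -0.009, -0.0015, 0.002, 0, 0, 1])

```text
time_s: 8.43
eef_pos: [0.4882, 0.1828, 0.0448]
tcp_rot: [0.751, -0.66, -0.001, -0.0]
force: [-10.8, -1.3, 4.9]
gripper_width: 0.358
```

Run:
```python
from h import *
rep();plan(nestpt(.01,.0008,.0455),-82.8,step=0.01,n=1,claw=1,q=4)
```

```text
nest [0.0119 0.0008 0.0448] Fnest [-10.9   0.    4.9] M [-0.39  2.04 -0.01]
[-0.0001, 0.0031, -0.0011, 0.0001, 0.0005, 0.001, 1]
t 8.43 now [0.4882 0.1828 0.0448] az (-82.62, array([-5.0e-04,  1.6e-03, -1.0e+00])) pred [0.4863 0.1826 0.0455] F [-10.8  -1.3   4.9] w 0.358
```

Request:
send_rows(rows=[0, -0.009, -0.002, 0.002, 0, 0, 1, 0, -0.009, -0.002, 0.002, 0, 0, 1])

```text
time_s: 8.6
eef_pos: [0.4883, 0.1827, 0.0449]
tcp_rot: [0.752, -0.659, -0.005, 0.003]
force: [-13.5, -2.2, 6.8]
gripper_width: 0.36
```

Run:
```python
from h import *
rep();plan(nestpt(.01,.0008,.0455),-82.8,step=0.01,n=1,claw=1,q=4)
```

```text
nest [0.012  0.0007 0.0449] Fnest [-13.6  -0.4   6.8] M [-0.51  2.8   0.02]
[-0.0001, 0.0034, -0.0009, 0.0036, 0.0009, 0.0016, 1]
t 8.6 now [0.4883 0.1827 0.0449] az (-82.52, array([-0.0117,  0.0015, -0.9999])) pred [0.4863 0.1825 0.0455] F [-13.5  -2.2   6.8] w 0.36
```

It has stopped advancing at 13.6 N: the stop is reached. I'll firm up the push a little.

Request:
send_rows(rows=[0, -0.012, -0.003, 0.0035, 0, 0.0005, 1, 0, -0.013, -0.002, 0.0035, 0, 0, 1])

```text
time_s: 8.77
eef_pos: [0.4884, 0.1828, 0.0447]
tcp_rot: [0.752, -0.659, -0.009, 0.007]
force: [-20.5, -3.3, 12.6]
gripper_width: 0.359
```

Run:
```python
from h import *
rep();plan(nestpt(.01,.0008,.0455),-82.8,step=0.01,n=1,claw=1,q=4)
```

```text
nest [0.0121 0.0007 0.0447] Fnest [-20.7  -0.7  12.6] M [-0.65  4.07  0.02]
[-0.0001, 0.0035, -0.0013, 0.0071, 0.0015, 0.0017, 1]
t 8.77 now [0.4884 0.1828 0.0447] az (-82.49, array([-0.0227,  0.0018, -0.9997])) pred [0.4863 0.1825 0.0455] F [-20.5  -3.3  12.6] w 0.359
```

Stop force is up, but the tool leans 0.023 rad. I'll square it while holding the push.

Request:
send_rows(rows=[0, -0.011, -0.003, 0.009, 0.001, 0.001, 1, 0, -0.011, -0.003, 0.008, 0, 0, 1])

```text
time_s: 8.93
eef_pos: [0.4883, 0.1828, 0.0443]
tcp_rot: [0.752, -0.66, 0.0, -0.002]
force: [-12.1, -1.2, -1.7]
gripper_width: 0.36
```

Run:
```python
from h import *
rep();plan(nestpt(.01,.0008,.0455),-82.8,step=0.01,n=1,claw=1,q=4)
```

```text
nest [0.012  0.0008 0.0443] Fnest [-12.1   0.3  -1.7] M [-0.4   2.75  0.03]
[-0.0001, 0.0034, -0.0021, -0.0009, 0.0007, 0.0014, 1]
t 8.93 now [0.4883 0.1828 0.0443] az (-82.55, array([ 0.0025,  0.0026, -1.    ])) pred [0.4863 0.1826 0.0455] F [-12.1  -1.2  -1.7] w 0.36
```

Request:
send_rows(rows=[0, -0.013, -0.001, 0.004, 0, 0.0005, 1, 0, -0.013, -0.002, 0.005, 0, 0, 1, 0, -0.013, -0.002, 0.006, 0, 0, 1])

```text
time_s: 9.18
eef_pos: [0.4884, 0.1828, 0.0436]
tcp_rot: [0.752, -0.659, -0.002, -0.002]
force: [-20.4, -3.6, 15.2]
gripper_width: 0.36
```

Run:
```python
from h import *
from cell import grab_frame
rep();plan(nestpt(.01,.0008,.0455),-82.8,step=0.01,n=1,claw=1,q=4)
for i in range(3):
    f=grab_frame("side"); rep()
f=grab_frame("top"); crop(f,150,190,270,320,5,"pics/top10.png"); rep()
f=grab_frame("side"); pickle.dump(f,open("pics/side10.pkl","wb"))
crop(f,120,160,230,260,7,"pics/side10.png")
plan(nestpt(.01,.0008,.0455),-82.8,step=0.01,n=1,claw=1,q=4)
```

```text
nest [0.0121 0.0008 0.0436] Fnest [-20.7  -1.   15.2] M [-1.05  4.12 -0.18]
[-0.0001, 0.0035, -0.0032, 0, 0.002, 0.0021, 1]
t 9.18 now [0.4884 0.1828 0.0436] az (-82.42, array([-8.0e-04,  6.2e-03, -1.0e+00])) pred [0.4863 0.1825 0.0455] F [-20.4  -3.6  15.2] w 0.36
nest [0.0121 0.0007 0.0436] Fnest [-20.7  -0.3  14.7] M [-0.94  4.1  -0.12]
nest [0.0121 0.0007 0.0436] Fnest [-19.8   0.5  14.6] M [-0.93  4.12 -0.09]
nest [0.0121 0.0007 0.0436] Fnest [-20.2  -1.3  14.9] M [-0.98  4.1  -0.06]
nest [0.0121 0.0008 0.0436] Fnest [-20.6  -1.4  15.9] M [-0.92  4.13 -0.06]
[-0.0001, 0.0035, -0.0032, -0.0001, 0.002, 0.002, 1]
t 9.43 now [0.4884 0.1828 0.0436] az (-82.43, array([-6.0e-04,  6.3e-03, -1.0e+00])) pred [0.4863 0.1826 0.0455] F [-19.1  -3.9  15.6] w 0.356
```

View pics/side10.png

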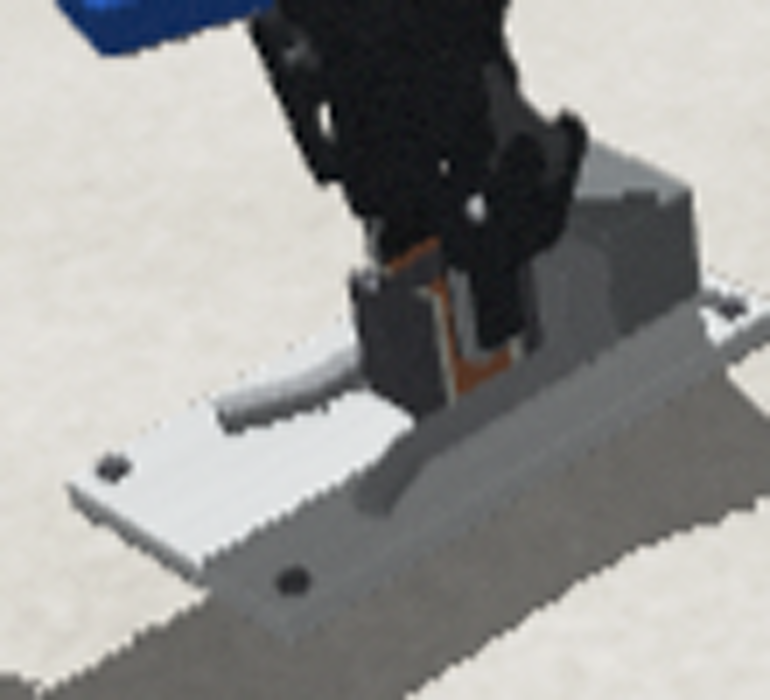

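View pics/top10.png

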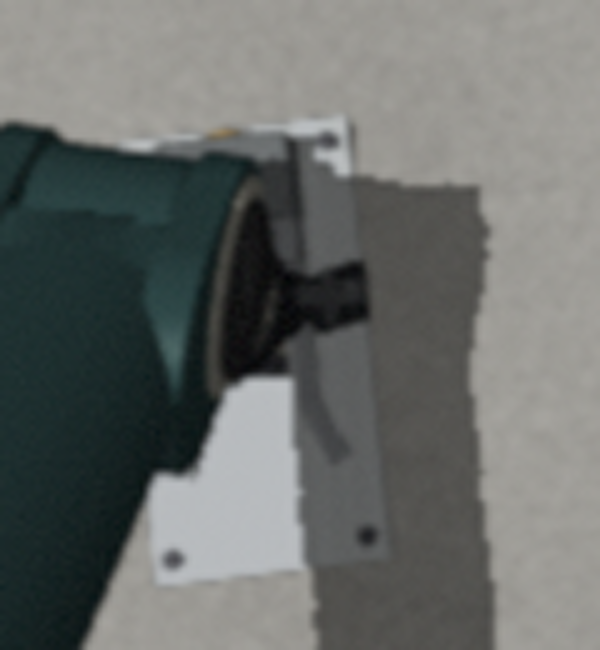

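The coil sits at the stop, static: 20 N push steady and position unchanged. Fz of 15 N means it is also pressed onto the plate, so I'll ease that slightly, push slightly more, and check alignment.

Request:
send_rows(rows=[0, -0.014, -0.004, 0.004, 0.001, 0.001, 1, 0, -0.014, -0.004, 0.005, 0.001, 0, 1])

```text
time_s: 9.6
eef_pos: [0.4884, 0.1828, 0.0439]
tcp_rot: [0.752, -0.659, -0.003, 0.002]
force: [-16.1, -2.3, -0.0]
gripper_width: 0.358
```

Run:
```python
from h import *
from cell import grab_frame
for i in range(4): grab_frame("side"); rep()
f=grab_frame("side"); pickle.dump(f,open("pics/side11.pkl","wb"))
crop(f,160,180,210,230,13,"pics/side11.png")
plan(nestpt(.01,.0008,.0455),-82.8,step=0.01,n=1,claw=1,q=4)
from cell import state
print(state()["qvel"].round(4))
for sx,sy in((-1,1),(-1,-1),(1,-1)):
  for z in(.012,.058): print(sx,sy,z,((proj(f,nestpt(.0121+sx*.025,.0008+sy*.016,z))-[160,180]+.5)*13-.5).round(0))
```

```text
nest [0.0121 0.0008 0.0438] Fnest [-17.2  -0.6   3. ] M [-0.5   3.56 -0.02]
nest [0.0121 0.0008 0.0438] Fnest [-16.8  -0.6   2.1] M [-0.44  3.54 -0.  ]
nest [0.012  0.0008 0.0438] Fnest [-17.1   0.2   1.5] M [-0.47  3.49 -0.03]
nest [0.0121 0.0008 0.0438] Fnest [-17.4  -0.6   1.6] M [-0.48  3.52  0.  ]
[-0.0001, 0.0035, -0.0028, 0.0021, 0.0003, 0.0018, 1]
t 9.85 now [0.4884 0.1828 0.0438] az (-82.48, array([-6.7e-03,  2.0e-04, -1.0e+00])) pred [0.4863 0.1826 0.0455] F [-16.3  -2.4   2.7] w 0.356
[ 0.0009 -0.0011 -0.0007  0.0022  0.0008 -0.0007  0.0007]
-1 1 0.012 [169. 461.]
-1 1 0.058 [131. 246.]
-1 -1 0.012 [288. 530.]
-1 -1 0.058 [253. 313.]
1 -1 0.012 [504. 399.]
1 -1 0.058 [475. 185.]
```

View pics/side11.png

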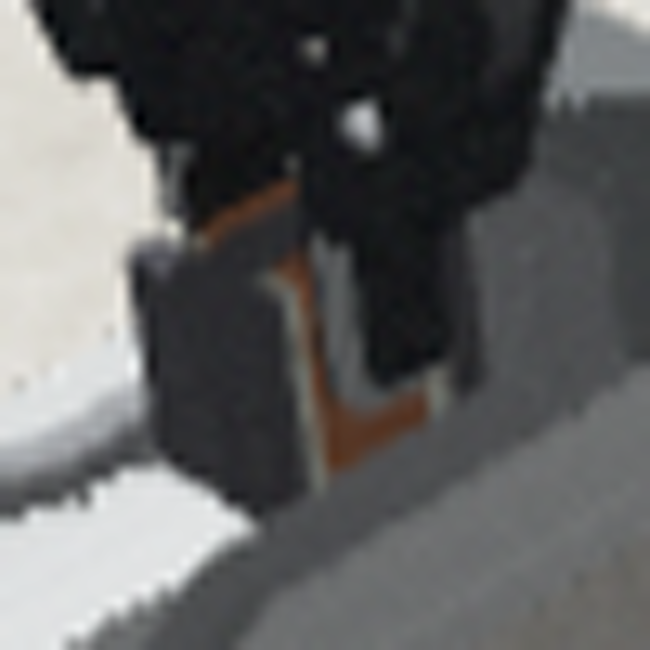

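Static for 0.25 s: 17 N push (about 10 N spring and 7 N stop), with almost no load on the plate. The picture shows the coil upright at about (215,380), where predicted and against the stop. Handing in.

Run:
```python
from h import *
from cell import close_job
print(close_job()); rep()
```

```text
the job is handed in; nothing more can be done
None
the job is handed in; nothing more can be done
```

The tall transformer is out of the tray, upright between the guides and held pressed against the hard stops. I handed the job in at about 9.9 s; it gives no verdict, so whether it passed is unknown.

**Last checks before hand-in (all steady over about 0.25 s):**
- **Push:** 17 N along the nest. I infer about 10 N of that is the plunger spring and 7 N the stop blocks. Neither contact force nor the plunger travel could be read directly.
- **Seating:** the position stopped changing while the push went from 11 to 20 N, which shows it was on the hard stops. It sat about 2 mm beyond where my camera estimate put the stop. I put that down to my nest estimate, since the cameras are only good to about 2 mm.
- **Alignment:** the TCP was about 1 mm off my estimated centre line. The tool was within 0.01 rad of upright and yaw within 0.01 rad of the nest. The underside was on or just above the plate, judging from the height of the grip.

**What disagreed or went less cleanly:**
- **Centre line:** the plunger pin put it about 3 mm to one side of where the plate edges and stop blocks did. No clear side force appeared between the guides.
- **Transients:** while pushing, the tool briefly leaned 0.023 rad and pressed the plate with up to 17 N. I corrected both before handing in.
- **Other parts:** I did not measure the other tray parts, the spool or the screwdriver again at the end. I saw no contact with them in the pictures along the way.

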